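# Replace the broken latch knob of the dry box and hold the new one home

## Robot

A 6-joint arm with a two-finger parallel gripper is mounted at the origin on the work surface. World frame = base frame: x ahead of the robot, y to its left, z up, the work surface at z = 0. Lengths are in m, angles in rad, forces in N, time in s.
With the tool pointing down it reaches from about 0.375 to 0.825 m from the base axis. Payload 5.5 kg.
Tool frame: the origin (TCP) lies midway between the tips of the shut fingers; the grasp point (between the pads) lies 19 mm behind it (manip.grasp_offset is the distance from the TCP to the grasp point, in m); z points along the fingers, y is the direction in which the jaws open and shut (so a half turn about z gives the same grasp; the last joint's range is limited). The gripper opens to 85 mm and grips with 20 to 120 N. Pads are 22 mm wide; open, the fingers measure 114 mm over their backs; the gripper's body (76 mm by 85 mm) begins 54 mm behind the grasp point. The pads swing forward as they close: fully open they stand 13 mm farther back than shut.
Start: joints at [-1.285, 0.314, -0.047, 1.21, 0, 1.571], TCP at [0.169, -0.576, 0.202] pointing down, gripper open.
Joint ranges: [-2.67, 2.67], [-0.69, 1.73], [-1.03, 1.25], [-2.08, 2.16], [-1.42, 1.45], [-3.14, 3.14]. Speed limits (rad/s): [2.39, 2.39, 3.01, 3.14, 3.14, 3.14].

## Interface

Orientations are given as a unit quaternion [x, y, z, w].
In Python, from bench import manip gives the robot as it stands.
- The arm moves only by the tool drive_tool, never from a script. Its argument "motion" is a list of rows, each a list of 7 numbers: the shift along the tool's x, y, z as a fraction of full scale, then the turn, a rotation vector about the tool's x, y, z as a fraction of full scale, then the gripper's target within -1 to 1 (fully open at 1, half-way at 0, shut at -1). In form: [[dx, dy, dz, rx, ry, rz, grip], ...]. A call has 1 to 10 rows; each row shifts and turns the commanded pose from where the row before left it, along the tool's axes as they then stand; what a row does not reach is not made up. Full scale, the value 1, is 0.2 m for a shift and 120 degrees for a turn. A row lasts 1/8 s, in which the tool goes at most 62.5 mm and 10.7 degrees, less where a joint would pass 70% of its speed; a pose out of reach is approached as far as the arm can. A call with a number of a shift or a turn outside -1 to 1 is refused whole. A call with a gripper value outside its range is refused whole. The fingers move at their own pace and stop on an object; "grip_force" is the grip in N (left out, the last holds). Time passes only in rows, so rows that do not move let the fingers close. It gives the time, the measured TCP pose, the force and the opening at its end, in the units of the state.
- manip.get_obs(): the state, without advancing time (a new reading comes with each control period).
- manip.grab_frame(name): name is "side" or "top" or "wrist"; returns the picture (480x640x3 uint8, blue, green, red); there is no depth.
- manip.camera_model(name): a dict with "fx", "fy", "cx", "cy" (pixels), "cam_to_world" (4x4, takes a point from camera to world coordinates); the wrist camera has in their place "tool_from_camera" (4x4, takes a point from camera to tool coordinates, whose origin is the TCP and whose axes are the flange's). Camera axes: x right, y up, looking along -z (the intrinsics and any distortion apply to the point x, -y, -z); pixel columns grow to the right and rows downward; lengths in m; the calibration is good to about 2 mm. A picture is of the moment at which its call begins: read the wrist's pose just before it. camera_model takes no time and is no camera call.
- manip.finish_job(): hands the job in, once; it reports no verdict.
Trained networks look in the newest picture that a camera, given by its name, has taken for a name from the list of things; names that differ only in an ending like _2 or _b are one class to them, and where a whole thing is asked for, a point or a joint stands for the part that bears it (a point fixed in the world has none). Each returns a list of dicts, best first, with "conf" (0 to 1); they miss things now and then, are a little off and sometimes report something else, mostly with a low value. They report only what shows in the picture. A call takes as long as a camera call.
- manip.recognise(camera, label): "centre" ([column, row] in pixels, amid what is visible of it).
- manip.regions_of(camera, label): "pixels" (480x640 bool, what is visible of it) and "centre" ([column, row] in pixels, amid what is visible of it).
- manip.place_of(camera, label): "centre" ([column, row] in pixels: a listed point, or the origin of a listed thing).
The state is a dict: "clock": time; "qpos": joint angles; "qvel": joint speeds; "joint_torque": joint torques, N m; "position": TCP position; "orientation": TCP orientation; "wrist_force": force on the tool from outside, world axes, zero at the start; "wrist_torque": the same for the moment, N m; "finger_gap": finger opening in m.
Only numpy, scipy, OpenCV 4.12 (cv2) and the standard library are available. Lean on these libraries where they do the work, as an engineer would, in place of code of your own. Each camera call takes 0.05 s, during which the arm holds its last target.

## Task

The lever knob on the dry box's lid latch has lost its nose: pull it straight up off its spindle and drop it in the stainless tray. Then take the new knob, turn it so that its keyed bore matches the flat of the spindle (nose to the box's front, away from the lid hinges), push it on until it sits fully home on the collar, and finish while still holding it and pressing it down firmly (5 N or more), ready for its grub screw to be tightened. Do not twist the latch open, and leave the zoom lens, L-bracket and hex key where they are.

Things in the scene. Friction and masses are not known exactly. Their poses are not given: they have to be found in the camera images.
- old_grip (a point): Broken knob, black plastic bar sitting home on the latch spindle at the start. 40 mm high, 24 mm wide (its y: two flat upright sides, grip these), only 31 mm long: square tail 16 mm to its +x, ragged end 15 mm to its -x where the nose snapped off. Point: on its bore axis, half-way up (20 mm above the underside), z up. 35 to 70 g; loose fit, a straight pull of 25 mm up frees it.
- new_grip (a point): New knob, black plastic bar, upright on the counter, bore down. 40 mm high, 24 mm wide (its y: two flat upright sides 28 mm long, grip these), square tail 16 mm to its +x, pointed nose 34 mm to its -x with a thin white line on top. Point: on its bore axis, half-way up (20 mm above the underside), z up. 40 to 85 g. Fully home when this point meets spindle_tip, x axes pointing the same way.
- new_knob: The same new knob; origin at the bore's mouth in the centre of its underside, on the bore axis, axes as new_grip. Bore 22 mm deep, 13.2 mm round, with one flat 3.6 mm from the axis on the tail (+x) side: 0.6 mm play all round on the spindle; the fit lets it turn about 7 degrees either way.
- new_nose (a point): Tip of the new knob's nose, half-way up: 34 mm from the bore axis along the knob's -x. Axes as new_grip.
- old_knob: The same broken knob; origin on its bore axis at the underside, axes as old_grip. It has the same bore as the new one.
- spindle_tip (a point): Centre of the top of the steel latch spindle standing upright on the dry box lid, inside the old knob until that is pulled off. 12 mm round, 20 mm long above the flat round collar (34 mm across) the knob sits on; tip bevelled 1.8 mm over 2.5 mm; one flat, full length, 3 mm from the axis on its +x side; z up. A knob fits with its x axis along this x axis: nose to -x, tail over the flat.
- collar: Round flat collar, 34 mm across, fixed to the lid round the foot of the spindle: the seat on which a knob's underside rests when home. Origin on the spindle axis, 6 mm below its top face, which is 20 mm below spindle_tip.
- latch (a joint): Turn of the latch spindle in rad: 0 latched (start), grows counter-clockwise from above to 1.57 (open). Stiff: it takes about 0.4 N m to turn.
- dry_box: Clear plastic dry box with closed lid, fixed to the counter, 188 by 248 mm (its x by y), lid top 132 mm high. Origin under its centre, front to its -x. The spindle stands 50 mm in front of the centre, x axis parallel to the box's, its tip 158 mm and its collar 138 mm above the counter. The lid is flat, but for a latch plate 3 mm high, 56 by 70 mm, round the spindle.
- tray_in (a point): Small stainless tray, open on top, loose: 170 by 120 mm outside (its x by y), 28 mm high, walls and floor 3 mm. The point is the centre of its inner floor, 3 mm above the counter.
- zoom_lens: Bystander: black zoom lens standing upright, 84 mm across, 129 mm high. Origin under its centre.
- l_bracket: Bystander: aluminium L-bracket, foot 38 by 115 mm (its x by y) and 10 mm thick lying on the counter, upright leg 95 mm high at its +y end. Origin under the middle of the foot.
- hex_key: Bystander: dark steel hex key lying flat on the counter, 5 mm thick, long arm 80 mm along its x, short arm 28 mm. Origin under the middle of the long arm.

How it is judged:
On the way, in this order (a step that is already met when the one before it is completed fails the run):
1. the old knob is off the spindle and let go in the tray (x of old_grip in the frame of tray_in between -0.082 and 0.082 m and y of old_grip in the frame of tray_in between -0.057 and 0.057 m and z of old_grip in the frame of tray_in below 0.03 m and contact force between old_knob and the arm below 0.1 N), for 0.2 s.
2. the new knob sits fully home on the spindle (z of new_grip in the frame of spindle_tip below 0.002 m and horizontal distance between new_grip and spindle_tip below 0.002 m and angle between the x axis of new_grip and the x axis of spindle_tip, either way round below 0.2 rad and x of new_nose in the frame of spindle_tip below -0.03 m), for 0.2 s.
At the end, for the whole second after the job is handed in: The new knob sits home on the collar (within 2 mm in height, 2 mm sideways, 0.2 rad of the spindle's flat, nose on the right side, upright) and the fingers are still on it, pressing it on the collar with at least 4 N; the latch is not turned past 0.3 rad; the old knob lies still inside the tray (all of step 2 and z of new_grip in the frame of spindle_tip above -0.003 m and angle between new_grip's own z axis and vertical below 0.1 rad and contact force between new_knob and collar above 4 N and contact force between the fingers and new_knob above 3 N and value of joint latch below 0.3 rad and x of old_grip in the frame of tray_in between -0.082 and 0.082 m and y of old_grip in the frame of tray_in between -0.057 and 0.057 m and z of old_grip in the frame of tray_in below 0.03 m and linear speed of old_knob below 0.05 m/s); the arm keeps its last pose, push and grip.
It fails at once if the latch is twisted open (value of joint latch above 0.4 rad).
It fails at once if the zoom lens is shifted or knocked over (distance of zoom_lens from where it was at the start of the episode above 0.02 m or angle between zoom_lens's own z axis and vertical above 0.3 rad).
It fails at once if the L-bracket is shifted or knocked over (distance of l_bracket from where it was at the start of the episode above 0.02 m or angle between l_bracket's own z axis and vertical above 0.3 rad).
It fails at once if the hex key is shifted (distance of hex_key from where it was at the start of the episode above 0.02 m).
It also fails if it takes over 64 s, if anything falls off the work surface, if the arm or the gripper's body presses on something with over 40 N, if the wrist force passes 120 N, or if a joint passes its speed limit or range.

## Working session

There is one attempt and no reset: what is moved stays moved. The work goes in short steps, Python scripts to look and compute and a tool call to move; the robot and the scene stay as the last step left them, time stands still between calls to the robot, and variables do not carry over. Pictures are saved under pics/ and viewed, and the job is handed in when it is done.

Besides the shell and the picture viewer there is one more tool, called after ">>>" as name([rows], argument=value, ...), one row to a line, values as JSON. drive_tool: Moves the arm, as the interface text tells. Shift numbers are shares of 0.2 m and turn numbers shares of 120 degrees, none past 1 either way. Its arguments: {"type":"object","properties":{"motion":{"type":"array"},"grip_force":{"type":"number"}},"required":["motion"]}

```bash
ls; mkdir -p pics; python3 - <<'E'
from bench import manip
import cv2,numpy as np
o=manip.get_obs();print({k:np.round(v,3).tolist() for k,v in o.items()})
for c in ['side','top']:
    im=manip.grab_frame(c);cv2.imwrite(f'pics/{c}0.png',im)
    m=manip.camera_model(c);print(c,m)
    for l in ['old_grip','new_grip','new_nose','tray_in','spindle_tip','dry_box','collar','zoom_lens','l_bracket','hex_key']:
        r=manip.place_of(c,l);print(l,[(np.round(x['centre'],1).tolist(),round(x['conf'],2)) for x in r[:3]])
m=manip.camera_model('wrist');print(m)
print(manip.grasp_offset,manip.get_obs()['clock'])
E
```

```text
pics
{'clock': 0.0, 'qpos': [-1.285, 0.314, -0.048, 1.21, -0.0, 1.571], 'qvel': [-0.0, -0.001, -0.001, -0.001, -0.001, 0.001], 'joint_torque': [-0.0, -53.958, 33.975, 0.019, 0.0, -0.0], 'position': [0.169, -0.575, 0.201], 'orientation': [0.99, 0.142, -0.0, -0.001], 'wrist_force': [0.416, 0.218, -0.758], 'wrist_torque': [0.027, 0.01, -0.035], 'finger_gap': 0.085}
side {'fx': 590.5808154941128, 'fy': 590.5808154941128, 'cx': 321.7723469333718, 'cy': 238.78159383513105, 'cam_to_world': array([[-0.98627143,  0.10578398, -0.12680068,  0.4011459 ],
       [-0.16404996, -0.53989544,  0.82559101,  0.9461363 ],
       [ 0.01887519,  0.83505848,  0.54983731,  0.75447416],
       [ 0.        ,  0.        ,  0.        ,  1.        ]])}
old_grip [([321.9, 227.9], 0.84)]
new_grip [([356.0, 415.7], 0.8)]
new_nose [([375.6, 416.1], 0.79)]
tray_in [([359.9, 212.4], 0.66)]
spindle_tip []
dry_box [([352.8, 426.5], 0.38)]
collar [([316.8, 239.4], 0.61), ([399.9, 290.6], 0.23), ([319.8, 227.6], 0.22)]
zoom_lens [([215.2, 412.2], 0.81)]
l_bracket [([285.4, 201.4], 0.88)]
hex_key [([400.5, 292.1], 0.63)]
t
[... 627 characters left out ...]
.2, 259.1], 0.62)]
spindle_tip []
dry_box [([317.0, 216.6], 0.97), ([166.9, 304.9], 0.56)]
collar [([312.1, 226.2], 0.44)]
zoom_lens [([163.5, 189.1], 0.66)]
l_bracket [([478.9, 168.6], 0.64)]
hex_key [([336.1, 311.8], 0.67)]
{'fx': 357.5136908285811, 'fy': 357.5136908285811, 'cx': 317.8520974400784, 'cy': 242.01191984429144, 'tool_from_camera': array([[-6.67223479e-04,  9.58134034e-01,  2.86319276e-01,
         7.19588031e-02],
       [ 9.99999398e-01,  8.88662409e-04, -6.43458671e-04,
        -1.27792769e-04],
       [-8.70960830e-04,  2.86318675e-01, -9.58134050e-01,
        -1.71776841e-01],
       [ 0.00000000e+00,  0.00000000e+00,  0.00000000e+00,
         1.00000000e+00]])}
0.0187 1.1
```

View pics/top0.png

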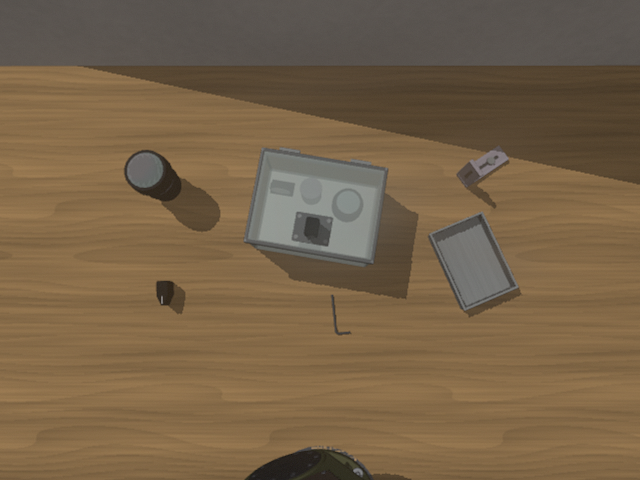

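View pics/side0.png

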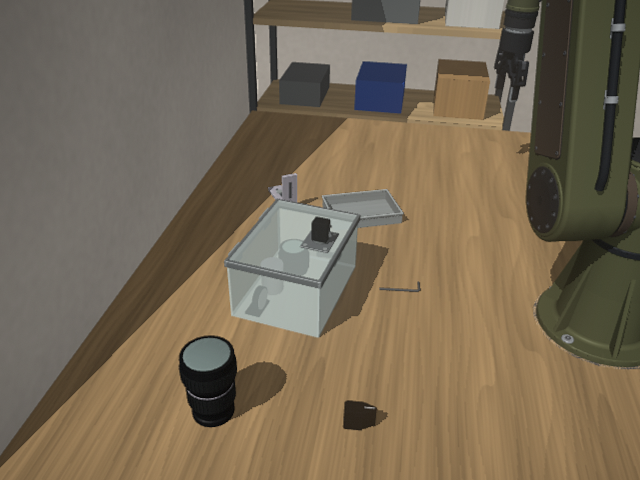

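The top view shows the box in the middle (old knob at about 312,227), the tray on the right (473,260), and the new knob at about (166,291) with its nose toward the robot. The side view agrees: old knob at (321,228), new knob at (358,415).

```bash
cat > h.py <<'E'
from bench import manip
import cv2,numpy as np
from scipy.spatial.transform import Rotation as R
def ray(c,px,obs=None):
    m=manip.camera_model(c)
    if c=='wrist':
        T=np.eye(4);T[:3,:3]=R.from_quat(obs['orientation']).as_matrix();T[:3,3]=obs['position'];T=T@m['tool_from_camera']
    else: T=m['cam_to_world']
    d=np.array([(px[0]-m['cx'])/m['fx'],-(px[1]-m['cy'])/m['fy'],-1.])
    return T[:3,3],T[:3,:3]@d
def onz(c,px,z,obs=None):
    o,d=ray(c,px,obs);return o+d*(z-o[2])/d[2]
def tri(p1,p2):
    (o1,d1),(o2,d2)=ray('side',p1),ray('top',p2)
    d1=d1/np.linalg.norm(d1);d2=d2/np.linalg.norm(d2)
    s=np.linalg.lstsq(np.c_[d1,-d2],o2-o1,rcond=None)[0]
    a,b=o1+s[0]*d1,o2+s[1]*d2
    return (a+b)/2,np.linalg.norm(a-b)
E
python3 - <<'E'
from h import *
np.set_printoptions(precision=4,suppress=True)
print('old',onz('side',[321.9,227.9],.158),onz('top',[308.5,226.5],.158),tri([321.9,227.9],[308.5,226.5]))
print('new',onz('side',[356,415.7],.02),onz('top',[166.3,289],.02))
print('nose',onz('side',[375.6,416.1],.02),onz('top',[166,306.6],.02))
print('tray',onz('side',[359.9,212.4],.003),onz('top',[473.2,259.1],.003))
c=[onz('top',p,.132) for p in [(263,150),(387,168),(372,264),(247,241)]]
print('lid',np.array(c))
for a,b in [(0,1),(3,2),(3,0),(2,1)]:
    v=c[b]-c[a];print(np.linalg.norm(v),np.degrees(np.arctan2(v[1],v[0])))
t=[onz('top',p,.028) for p in [(481,214),(519,289),(466,311),(429,237)]]
print(np.array(t),np.mean(t,0))
for a in range(4):
    v=t[(a+1)%4]-t[a];print(np.linalg.norm(v),np.degrees(np.arctan2(v[1],v[0])))
a=cv2.imread('pics/top0.png')
cv2.imwrite('pics/z1.png',np.hstack([cv2.resize(a[190:270,270:350],None,fx=5,fy=5,interpolation=2),cv2.resize(a[260:340,130:210],None,fx=5,fy=5,interpolation=2)]))
E
```

```text
old [0.5446 0.0136 0.158 ] [0.5482 0.0211 0.158 ] (array([0.5454, 0.0209, 0.1629]), np.float64(0.0038804228012594834))
new [0.436  0.3271 0.02  ] [0.4392 0.321  0.02  ]
nose [0.4059 0.3224 0.02  ] [0.4029 0.3199 0.02  ]
tray [ 0.5009 -0.3182  0.003 ] [ 0.5031 -0.3285  0.003 ]
lid [[ 0.7021  0.1098  0.132 ]
 [ 0.6661 -0.1285  0.132 ]
 [ 0.4817 -0.0967  0.132 ]
 [ 0.5251  0.1369  0.132 ]]
0.24100090065712768 -98.59772172025029
0.23754169397829245 -100.51885038722658
0.17909359529042204 -8.70288497166728
0.18709767904920982 -9.798690202520294
[[ 0.5965 -0.3412  0.028 ]
 [ 0.4385 -0.412   0.028 ]
 [ 0.3936 -0.3002  0.028 ]
 [ 0.5474 -0.2294  0.028 ]] [ 0.494  -0.3207  0.028 ]
0.17315684728967967 -155.8771496208789
0.12042236216103533 111.90163938856556
0.1693467770945964 24.72921696339437
0.1221270028606072 -66.27487135141934
```

View pics/z1.png

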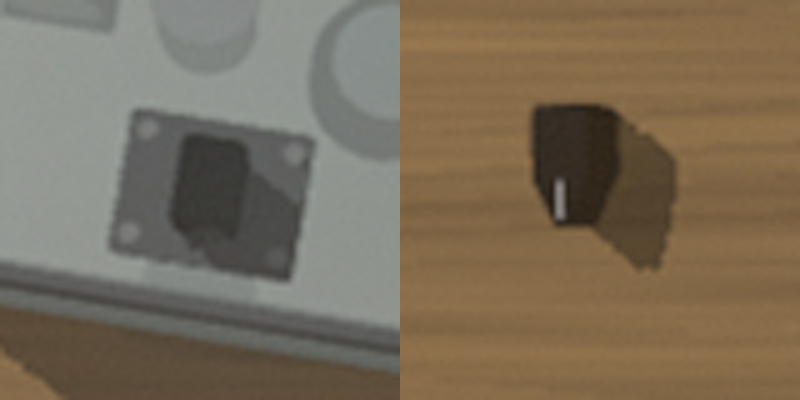

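```bash
cat >> h.py <<'E'
def plan(pos,yaw_deg,n,grip,start=None,dec=3):
    "even straight rows from measured (or given) pose to pos, tool down with tool x at yaw"
    o=manip.get_obs()
    if start is None: p=np.array(o['position']);Q=R.from_quat(o['orientation'])
    else: p,Q=np.array(start[0]),start[1]
    y=np.radians(yaw_deg)
    G=R.from_matrix(np.array([[np.cos(y),np.sin(y),0],[np.sin(y),-np.cos(y),0],[0,0,-1]]))
    rv=(Q.inv()*G).as_rotvec()
    rows=[]
    pos=np.array(pos)
    for i in range(n):
        rv=(Q.inv()*G).as_rotvec()/(n-i)
        sh=Q.inv().apply(pos-p)/(n-i)
        r=np.round(np.r_[sh/.2,rv/np.radians(120)],dec)
        rows.append(r.tolist()+[grip])
        p=p+Q.apply(r[:3]*.2);Q=Q*R.from_rotvec(r[3:]*np.radians(120))
    for a in range(0,n,10): print('[' + ','.join(str([float(x) for x in r]).replace(' ','').replace('-0.0,','0,') for r in rows[a:a+10])+']')
    print('end',p,'per row mm',np.linalg.norm(sh)*1e3,'deg',np.degrees(np.linalg.norm(rv)))
    return p,Q
def yaw(o):
    x=R.from_quat(o['orientation']).apply([1,0,0]);return np.degrees(np.arctan2(x[1],x[0]))
E
python3 - <<'E'
from h import *
plan([.5455,.0175,.30],170.5,17,1)
E
```

```text
[[0.155,-0.136,-0.029,0.0,0.0,-0.076,1.0],[0.175,-0.11,-0.029,0.0,0.0,-0.076,1.0],[0.19,-0.081,-0.029,0.0,0.0,-0.075,1.0],[0.201,-0.05,-0.029,0.0,0.0,-0.076,1.0],[0.206,-0.018,-0.029,0.0,0.0,-0.075,1.0],[0.206,0.015,-0.029,0.0,0.0,-0.076,1.0],[0.201,0.047,-0.029,0.0,0.0,-0.075,1.0],[0.191,0.078,-0.029,0.0,0.0,-0.076,1.0],[0.176,0.108,-0.029,0.0,0.0,-0.075,1.0],[0.157,0.134,-0.029,0.0,0.0,-0.076,1.0]]
[[0.134,0.157,-0.029,0.0,0.0,-0.075,1.0],[0.108,0.176,-0.028,0.0,0.0,-0.076,1.0],[0.079,0.191,-0.029,0.0,0.0,-0.075,1.0],[0.048,0.201,-0.028,0.0,0.0,-0.076,1.0],[0.015,0.206,-0.029,0.0,0.0,-0.075,1.0],[-0.017,0.206,-0.028,0.0,0.0,-0.076,1.0],[-0.05,0.201,-0.029,0.0,0.0,-0.075,1.0]]
end [0.54549676 0.01746419 0.30001027] per row mm 41.859382584085566 deg 9.0454886413541
```

>>> drive_tool([
  [0.155, -0.136, -0.029, 0.0, 0.0, -0.076, 1.0],
  [0.175, -0.11, -0.029, 0.0, 0.0, -0.076, 1.0],
  [0.19, -0.081, -0.029, 0.0, 0.0, -0.075, 1.0],
  [0.201, -0.05, -0.029, 0.0, 0.0, -0.076, 1.0],
  [0.206, -0.018, -0.029, 0.0, 0.0, -0.075, 1.0],
  [0.206, 0.015, -0.029, 0.0, 0.0, -0.076, 1.0],
  [0.201, 0.047, -0.029, 0.0, 0.0, -0.075, 1.0],
  [0.191, 0.078, -0.029, 0.0, 0.0, -0.076, 1.0],
  [0.176, 0.108, -0.029, 0.0, 0.0, -0.075, 1.0],
  [0.157, 0.134, -0.029, 0.0, 0.0, -0.076, 1.0],
])

```text
clock: 2.35
position: [0.3911, -0.2256, 0.2604]
orientation: [0.592, 0.806, 0.0, 0.0]
wrist_force: [1.0, 0.0, 0.3]
finger_gap: 0.0854
```

>>> drive_tool([
  [0.134, 0.157, -0.029, 0.0, 0.0, -0.075, 1.0],
  [0.108, 0.176, -0.028, 0.0, 0.0, -0.076, 1.0],
  [0.079, 0.191, -0.029, 0.0, 0.0, -0.075, 1.0],
  [0.048, 0.201, -0.028, 0.0, 0.0, -0.076, 1.0],
  [0.015, 0.206, -0.029, 0.0, 0.0, -0.075, 1.0],
  [-0.017, 0.206, -0.028, 0.0, 0.0, -0.076, 1.0],
  [-0.05, 0.201, -0.029, 0.0, 0.0, -0.075, 1.0],
  [0, 0, 0, 0, 0, 0, 1],
  [0, 0, 0, 0, 0, 0, 1],
])

```text
clock: 3.48
position: [0.5451, 0.0172, 0.2998]
orientation: [0.084, 0.997, -0.0, -0.0]
wrist_force: [0.2, -0.4, -0.2]
finger_gap: 0.0854
```

```bash
python3 - <<'E'
from h import *
o=manip.get_obs();im=manip.grab_frame('wrist');cv2.imwrite('pics/w1.png',im)
print(o['clock'],o['position'],yaw(o),o['qpos'])
for l in ['old_grip','collar','dry_box']:
    r=manip.place_of('wrist',l);print(l,[(np.round(x['centre'],1).tolist(),round(x['conf'],2)) for x in r[:3]])
    if r and l=='old_grip': print(onz('wrist',r[0]['centre'],.158,o))
    if r and l=='collar': print(onz('wrist',r[0]['centre'],.132,o))
E
```

```text
3.475 [0.54508924 0.01723594 0.29977096] 170.41067040910866 [ 3.18628784e-02  1.90063962e-01  1.33916204e-02  1.39485088e+00
 -3.83083265e-04  1.99228227e-01]
old_grip [([318.0, 222.7], 0.96)]
[0.5467182  0.01641554 0.158     ]
collar [([89.7, 341.0], 0.72), ([316.9, 215.5], 0.47)]
[ 0.64115313 -0.24998038  0.132     ]
dry_box [([318.4, 230.4], 0.89)]
```

View pics/w1.png

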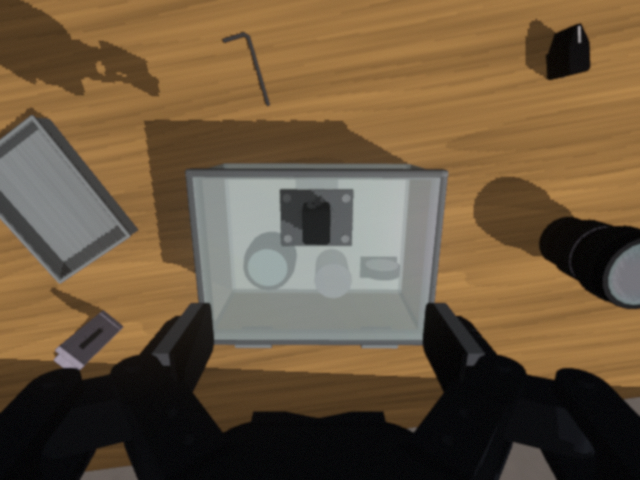

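```bash
python3 - <<'E'
from h import *
o=manip.get_obs()
c=[onz('wrist',p,.135,o) for p in [(280,190),(353,190),(353,246),(280,246)]]
print(np.array(c),np.mean(c,0))
l=[onz('wrist',p,.132,o) for p in [(189,172),(446,171),]];v=l[0]-l[1];print(l,np.linalg.norm(v),np.degrees(np.arctan2(v[1],v[0]))+90)
im=cv2.imread('pics/w1.png');cv2.imwrite('pics/w1z.png',cv2.resize(im[160:260,250:390],None,fx=5,fy=5,interpolation=2))
plan([.5465,.0165,.147],170.4,6,1)
E
```

```text
[[ 0.51498315 -0.01515473  0.135     ]
 [ 0.52654383  0.05265468  0.135     ]
 [ 0.58125781  0.04489107  0.135     ]
 [ 0.56916869 -0.02609766  0.135     ]] [0.54798837 0.01407334 0.135     ]
[array([ 0.48446901, -0.09631859,  0.132     ]), array([0.52403656, 0.14117652, 0.132     ])] 0.24076859723308483 -9.458807554827459
[[-0.001,0.0,0.128,0,0,0,1.0],[-0.001,0.0,0.127,0,0,0,1.0],[-0.001,0.0,0.128,0,0,0,1.0],[-0.002,0.0,0.127,0,0,0,1.0],[-0.001,0.001,0.128,0,0,0,1.0],[-0.002,0.0,0.127,0,0,0,1.0]]
end [0.54656267 0.01647754 0.14705804] per row mm 25.46024819960629 deg 0.04748660341475385
```

View pics/w1z.png

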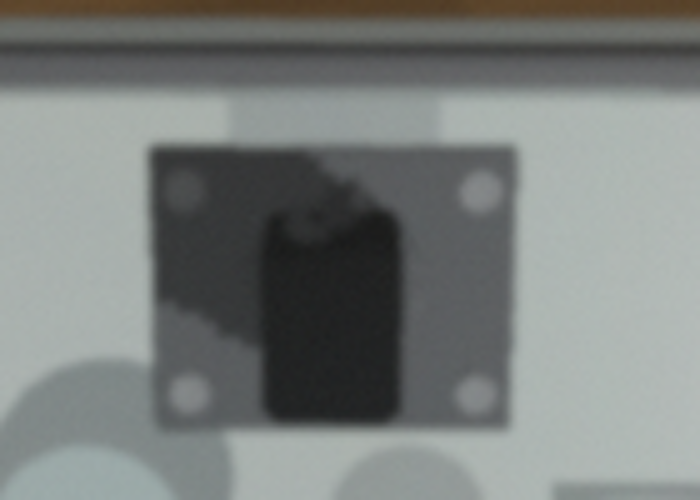

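The lid is square to the wrist view (yaw about −9.5°). The plate is centred at about column 316.5 and the knob at 317, so I'm descending onto it.

>>> drive_tool([
  [-0.001, 0.001, 0.128, 0, 0, 0, 1.0],
  [-0.001, 0.001, 0.127, 0, 0, 0, 1.0],
  [-0.001, 0.001, 0.128, 0, 0, 0, 1.0],
  [-0.002, 0.001, 0.127, 0, 0, 0, 1.0],
  [-0.001, 0.001, 0.128, 0, 0, 0, 1.0],
  [-0.002, 0.001, 0.127, 0, 0, 0, 1.0],
  [0, 0, 0, 0, 0, 0, 0.3],
  [0, 0, 0, 0, 0, 0, -0.2],
], grip_force=30)

```text
clock: 4.68
position: [0.5477, 0.018, 0.1481]
orientation: [0.084, 0.997, 0.0, 0.001]
wrist_force: [-0.1, -0.3, -0.3]
finger_gap: 0.0516
```

```bash
python3 - <<'E'
from h import *
o=manip.get_obs();im=manip.grab_frame('wrist');cv2.imwrite('pics/w2.png',im)
print(o['clock'],o['position'],yaw(o),o['finger_gap'],o['wrist_force'])
E
```

```text
4.675 [0.54765772 0.01798138 0.14805766] 170.41026317301535 0.05157126201705399 [-0.06493453 -0.33537426 -0.34717534]
```

View pics/w2.png

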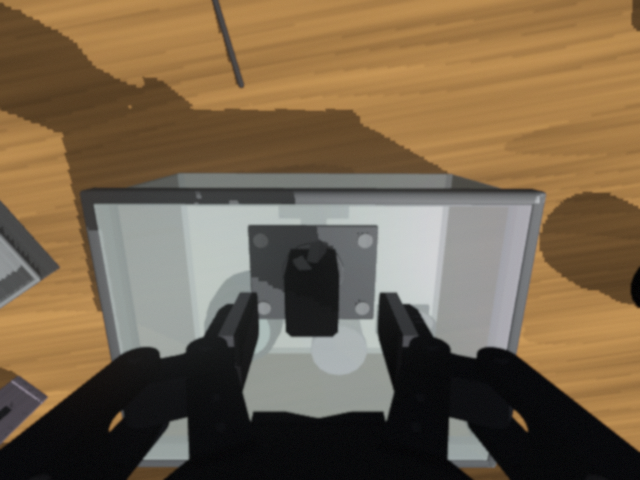

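The fingers straddle the knob, but it sits about 6 px (2.5 mm) left of their mid-line. I'm correcting that along tool −y, then closing.

>>> drive_tool([
  [0, -0.013, 0.002, 0, 0, 0, -0.2],
  [0, 0, 0, 0, 0, 0, -0.2],
  [0, 0, 0, 0, 0, 0, -1],
  [0, 0, 0, 0, 0, 0, -1],
  [0, 0, 0, 0, 0, 0, -1],
  [0, 0, 0, 0, 0, 0, -1],
], grip_force=30)

```text
clock: 5.48
position: [0.5472, 0.0154, 0.1471]
orientation: [0.083, 0.997, -0.0, 0.0]
wrist_force: [-1.3, -2.3, 5.2]
finger_gap: 0.0211
```

```bash
python3 - <<'E'
from h import *
o=manip.get_obs();im=manip.grab_frame('wrist');cv2.imwrite('pics/w3.png',im)
print(o['clock'],o['position'],yaw(o),o['finger_gap'],o['wrist_force'],o['wrist_torque'])
E
```

```text
5.475 [0.54717214 0.01543511 0.14714701] 170.44399304052666 0.021089824157049245 [-1.28365542 -2.25901184  5.18531136] [-0.59187852  0.21019158  0.05186507]
```

View pics/w3.png

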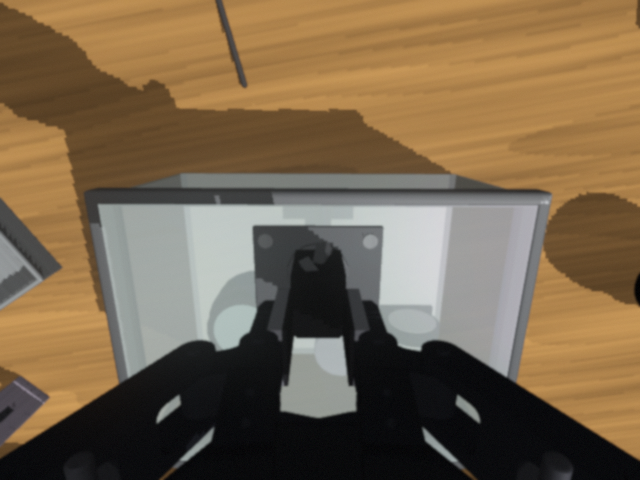

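>>> drive_tool([
  [0, 0, -0.04, 0, 0, 0, -1],
  [0, 0, -0.05, 0, 0, 0, -1],
  [0, 0, -0.06, 0, 0, 0, -1],
  [0, 0, -0.1, 0, 0, 0, -1],
  [0, 0, -0.15, 0, 0, 0, -1],
  [0, 0, 0, 0, 0, 0, -1],
])

```text
clock: 6.28
position: [0.5487, 0.0161, 0.2296]
orientation: [0.083, 0.997, 0.001, 0.002]
wrist_force: [-0.5, -0.3, -1.0]
finger_gap: 0.0208
```

```bash
python3 - <<'E'
from h import *
o=manip.get_obs();im=manip.grab_frame('wrist');cv2.imwrite('pics/w4.png',im)
print(o['clock'],o['position'],yaw(o),o['finger_gap'],o['wrist_force'],o['wrist_torque'])
p,Q=plan([.496,-.321,.2265],115,9,-1)
plan([.496,-.321,.022],115,6,-1,(p,Q))
print(onz('top',[478.9,168.6],0))
E
```

```text
6.275 [0.54869653 0.0161453  0.22959628] 170.46525095388824 0.020798520938833238 [-0.51496047 -0.32194624 -1.02106728] [ 0.04587034 -0.00779562 -0.0370071 ]
[[-0.003,-0.189,0.001,0.0,0.0,0.051,-1.0],[-0.023,-0.188,0.001,0.0,0.0,0.051,-1.0],[-0.043,-0.185,0.001,0.0,0.0,0.051,-1.0],[-0.062,-0.179,0.0,0.0,0.0,0.052,-1.0],[-0.081,-0.171,0.001,0.0,0.0,0.051,-1.0],[-0.099,-0.162,0.0,0.0,0.0,0.052,-1.0],[-0.116,-0.15,0.001,0.0,0.0,0.051,-1.0],[-0.131,-0.136,0.0,0.001,0.0,0.052,-1.0],[-0.146,-0.122,0.001,0.0,0.0,0.051,-1.0]]
end [ 0.49598439 -0.32109054  0.22645573] per row mm 37.96107959565996 deg 6.142731510757987
[[0.0,0,0.17,0.0,0.0,0.0,-1.0],[0.0,0,0.17,0.0,0.0,0.0,-1.0],[0.0,0,0.171,0.0,0.0,0.0,-1.0],[0.0,0,0.17,0.0,0.0,0.0,-1.0],[0.001,0,0.171,0.0,0.0,0.0,-1.0],[0.0,0,0.17,0.0,0.0,0.0,-1.0]]
end [ 0.49609273 -0.32104834  0.02205567] per row mm 34.05570787943774 deg 0.07031343042334008
[ 7.04117083e-01 -3.51619435e-01  1.11022302e-16]
```

View pics/w4.png

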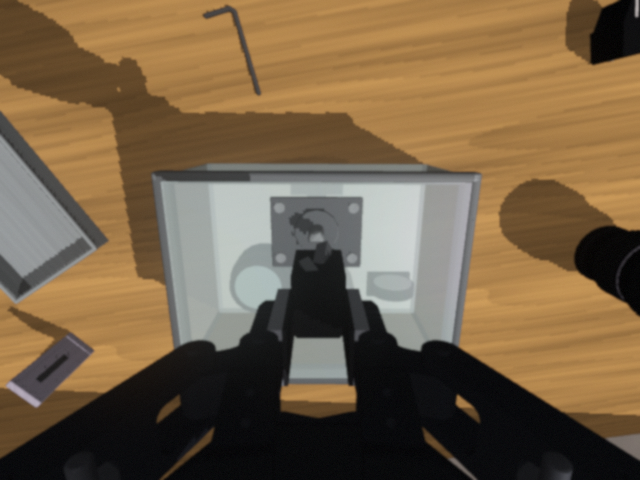

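The knob is off and in the grip, and the bare spindle shows behind it near (318,238). Going to the tray.

>>> drive_tool([
  [-0.003, -0.189, 0.001, 0.0, 0.0, 0.051, -1.0],
  [-0.023, -0.188, 0.001, 0.0, 0.0, 0.051, -1.0],
  [-0.043, -0.185, 0.001, 0.0, 0.0, 0.051, -1.0],
  [-0.062, -0.179, 0.0, 0.0, 0.0, 0.052, -1.0],
  [-0.081, -0.171, 0.001, 0.0, 0.0, 0.051, -1.0],
  [-0.099, -0.162, 0.0, 0.0, 0.0, 0.052, -1.0],
  [-0.116, -0.15, 0.001, 0.0, 0.0, 0.051, -1.0],
  [-0.131, -0.136, 0.0, 0.001, 0.0, 0.052, -1.0],
  [-0.146, -0.122, 0.001, 0.0, 0.0, 0.051, -1.0],
  [0, 0, 0, 0, 0, 0, -1],
])

```text
clock: 7.58
position: [0.4939, -0.3231, 0.2239]
orientation: [0.539, 0.843, -0.001, -0.001]
wrist_force: [0.4, 0.3, -1.2]
finger_gap: 0.0208
```

```bash
python3 - <<'E'
from h import *
o=manip.get_obs();im=manip.grab_frame('wrist');cv2.imwrite('pics/w5.png',im)
print(o['clock'],o['position'],yaw(o),o['finger_gap'],o['wrist_force'],o['wrist_torque'])
t=manip.grab_frame('top');cv2.imwrite('pics/t5.png',t)
for l in ['spindle_tip','collar']:
    r=manip.place_of('top',l);print(l,[(np.round(x['centre'],1).tolist(),round(x['conf'],2)) for x in r[:3]])
    if r: print(onz('top',r[0]['centre'],.158 if l[0]=='s' else .132))
E
```

```text
7.575 [ 0.49389503 -0.3231239   0.22393985] 114.81235043583077 0.020807510725239214 [ 0.41729406  0.30417058 -1.18369049] [0.02365897 0.04063112 0.03766513]
spindle_tip [([314.1, 228.0], 0.47)]
[0.54541304 0.01084431 0.158     ]
collar [([312.8, 227.0], 0.79)]
[0.55158975 0.01358518 0.132     ]
```

View pics/w5.png

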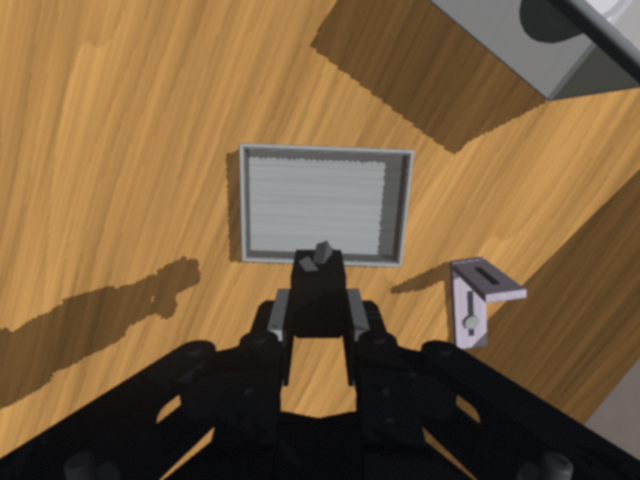

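View pics/t5.png

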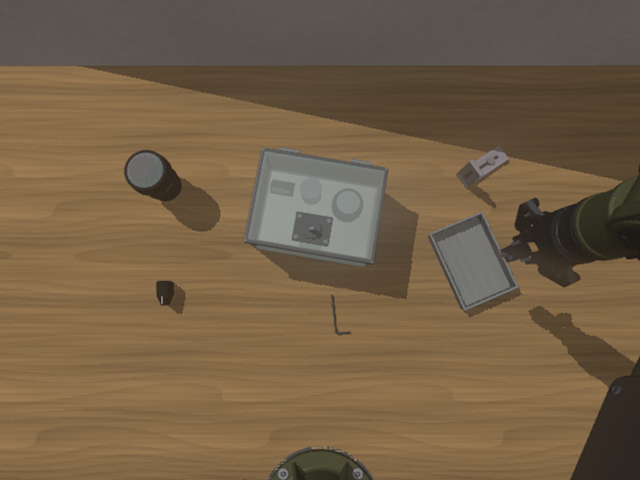

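The tray spans about (241,145) to (413,266) in the wrist view. I'll check its centre from those corners.

```bash
python3 - <<'E'
from h import *
o=manip.get_obs()
t=[onz('wrist',p,.028,o) for p in [(240,145),(413,150),(401,266),(242,262)]]
print(np.array(t),np.mean(t,0),[np.linalg.norm(t[i]-t[i-1]) for i in range(4)])
plan([.496,-.321,.022],115,6,-1)
E
```

```text
[[ 0.39622918 -0.29606576  0.028     ]
 [ 0.5546296  -0.22732579  0.028     ]
 [ 0.60345061 -0.34069682  0.028     ]
 [ 0.44362797 -0.41047274  0.028     ]] [ 0.49948434 -0.31864028  0.028     ] [np.float64(0.12383700214664016), np.float64(0.17267274024226445), np.float64(0.1234361415390765), np.float64(0.17439023553919789)]
[[-0.001,0.001,0.169,0,0,0.0,-1.0],[-0.001,0.001,0.169,0,0,0.0,-1.0],[-0.001,0.001,0.169,0,0,0.0,-1.0],[-0.001,0.001,0.169,0,0,0.0,-1.0],[-0.001,0.001,0.169,-0.001,0,0.0,-1.0],[-0.002,0.001,0.17,0,0,0.001,-1.0]]
end [ 0.49607063 -0.32104225  0.02190362] per row mm 33.90566660811461 deg 0.10702018381128665
```

>>> drive_tool([
  [0, 0, 0.17, 0, 0, 0, -1],
  [0, 0, 0.17, 0, 0, 0, -1],
  [0, 0, 0.17, 0, 0, 0, -1],
  [0, 0, 0.17, 0, 0, 0, -1],
  [0, 0, 0.17, 0, 0, 0, -1],
  [0, 0, 0.15, 0, 0, 0, -1],
  [0, 0, 0, 0, 0, 0, -1],
  [0, 0, 0, 0, 0, 0, 0.1],
  [0, 0, 0, 0, 0, 0, 0.1],
  [0, 0, 0, 0, 0, 0, 0.1],
])

```text
clock: 9.02
position: [0.4955, -0.322, 0.0267]
orientation: [0.537, 0.844, -0.001, 0.001]
wrist_force: [0.4, 0.3, 0.8]
finger_gap: 0.0472
```

>>> drive_tool([
  [0, 0, -0.05, 0, 0, 0, 0.1],
  [0, 0, -0.15, 0, 0, 0, 0.1],
  [0, 0, -0.2, 0, 0, 0, 0.1],
  [0, 0, -0.3, 0, 0, 0, 0.3],
  [0, 0, -0.3, 0, 0, 0, 0.3],
])

```text
clock: 9.65
position: [0.4946, -0.3212, 0.2281]
orientation: [0.537, 0.843, -0.001, -0.0]
wrist_force: [1.2, -0.2, 0.0]
finger_gap: 0.0555
```

```bash
python3 - <<'E'
from h import *
o=manip.get_obs();im=manip.grab_frame('wrist');cv2.imwrite('pics/w6.png',im)
print(o['clock'],o['position'],yaw(o),o['finger_gap'],o['wrist_force'],o['wrist_torque'])
E
```

```text
9.65 [ 0.49464839 -0.32121867  0.22814094] 115.0082904931661 0.05553046644072836 [ 1.22536294 -0.23933517  0.04415247] [-0.10311064 -0.04680479  0.02194324]
```

View pics/w6.png

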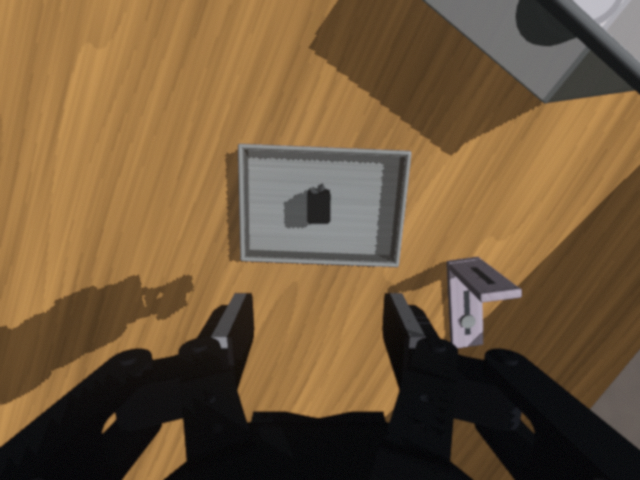

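The old knob stands in the middle of the tray at (318,205). Next I'll pass over the bare spindle to measure it with the wrist camera.

```bash
python3 - <<'E'
from h import *
plan([.547,.0155,.27],170.5,10,1)
E
```

```text
[[0.143,0.094,-0.018,0,0.001,-0.046,1.0],[0.133,0.107,-0.017,0,0.001,-0.046,1.0],[0.122,0.12,-0.017,0,0.0,-0.046,1.0],[0.11,0.131,-0.017,0,0.001,-0.046,1.0],[0.097,0.141,-0.017,0,0.0,-0.046,1.0],[0.084,0.149,-0.017,0,0.001,-0.046,1.0],[0.069,0.157,-0.016,0,0.0,-0.047,1.0],[0.053,0.163,-0.017,0,0.001,-0.046,1.0],[0.037,0.167,-0.016,0,0.0,-0.047,1.0],[0.02,0.17,-0.016,0,0.001,-0.046,1.0]]
end [0.54700114 0.0155119  0.26992055] per row mm 34.37927738500477 deg 5.5733227290540865
```

>>> drive_tool([
  [0.143, 0.094, -0.018, 0, 0, -0.046, 1.0],
  [0.133, 0.107, -0.017, 0, 0, -0.046, 1.0],
  [0.122, 0.12, -0.017, 0, 0.0, -0.046, 1.0],
  [0.11, 0.131, -0.017, 0, 0, -0.046, 1.0],
  [0.097, 0.141, -0.017, 0, 0.0, -0.046, 1.0],
  [0.084, 0.149, -0.017, 0, 0, -0.046, 1.0],
  [0.069, 0.157, -0.016, 0, 0.0, -0.047, 1.0],
  [0.053, 0.163, -0.017, 0, 0, -0.046, 1.0],
  [0.037, 0.167, -0.016, 0, 0.0, -0.047, 1.0],
  [0.02, 0.17, -0.016, 0, 0, -0.046, 1.0],
])

```text
clock: 10.95
position: [0.5444, 0.0185, 0.2595]
orientation: [0.082, 0.997, -0.001, -0.0]
wrist_force: [0.8, 0.1, -0.0]
finger_gap: 0.0851
```

>>> drive_tool([
  [0, 0, 0, 0, 0, 0, 1],
  [0, 0, 0, 0, 0, 0, 1],
])

```text
clock: 11.2
position: [0.5442, 0.0171, 0.2589]
orientation: [0.084, 0.997, -0.001, -0.001]
wrist_force: [1.1, -0.3, 0.2]
finger_gap: 0.085
```

```bash
python3 - <<'E'
from h import *
o=manip.get_obs();im=manip.grab_frame('wrist');cv2.imwrite('pics/w7.png',im)
print(o['clock'],o['position'],yaw(o),R.from_quat(o['orientation']).apply([0,0,1]))
for l,z in [('spindle_tip',.158),('collar',.132),('new_grip',.02),('new_nose',.02)]:
    r=manip.place_of('wrist',l);print(l,[(np.round(x['centre'],1).tolist(),round(x['conf'],2)) for x in r[:3]])
    if r: print(onz('wrist',r[0]['centre'],z,o))
cv2.imwrite('pics/w7z.png',cv2.resize(im[170:270,260:380],None,fx=6,fy=6,interpolation=2))
E
```

```text
11.2 [0.54421126 0.01705182 0.25892235] 170.41759635962694 [-0.00131165 -0.0016123  -0.99999784]
spindle_tip [([316.3, 226.7], 0.73), ([316.4, 232.0], 0.56), ([25.3, 204.2], 0.53)]
[0.53909568 0.01593384 0.158     ]
collar [([314.2, 224.7], 0.77), ([74.7, 355.7], 0.51), ([249.7, 62.9], 0.24)]
[0.54345495 0.01317446 0.132     ]
new_grip [([593.5, 53.1], 0.81), ([315.2, 226.0], 0.73), ([42.2, 202.6], 0.68)]
[0.438534   0.32289872 0.02      ]
new_nose [([595.1, 19.9], 0.67)]
[0.40788721 0.32300922 0.02      ]
```

View pics/w7z.png

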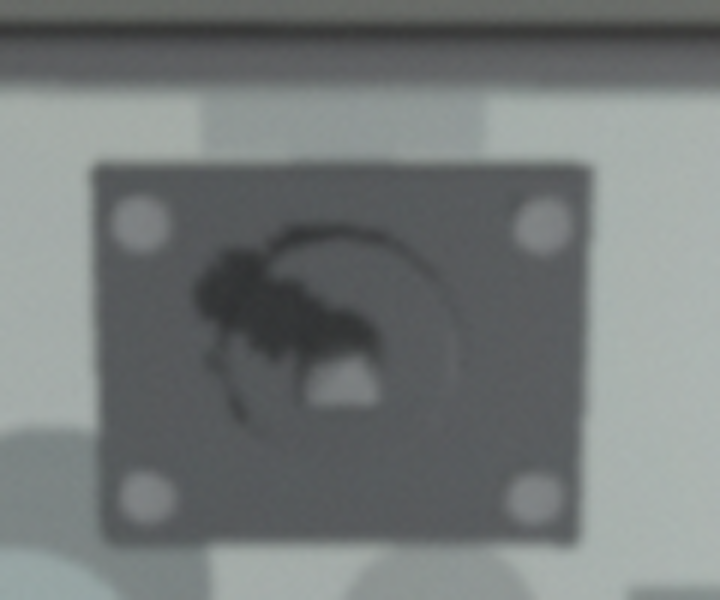

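View pics/w7.png

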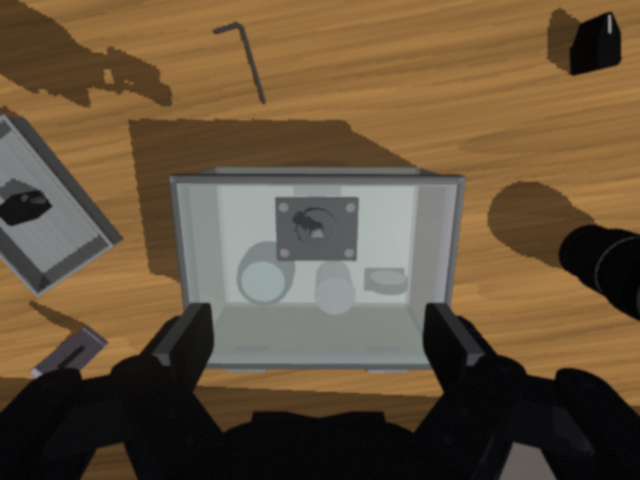

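```bash
python3 - <<'E'
from h import *
o=manip.get_obs()
f=lambda x,y,z:onz('wrist',(260+x/6-.4,170+y/6-.4),z,o)
ex=np.array([np.cos(np.radians(-9.5)),np.sin(np.radians(-9.5))]);ey=np.array([-ex[1],ex[0]])
def s(n,p): print(n,p,'u',p[:2]@ex,'v',p[:2]@ey)
s('collar c',f(340,340,.138)); s('collar L',f(220,340,.138));s('collar R',f(458,340,.138));s('collar T',f(340,228,.138))
P=[f(*p,.135) for p in [(141,223),(543,225),(534,500),(147,498)]]
for q in P:s('scr',q)
s('scr mean',np.mean(P,0))
P=[f(*p,.135) for p in [(93,165),(592,167),(578,545),(104,542)]]
for q in P:s('pl',q)
s('plate',np.mean(P,0))
s('tip',f(343,384,.158))
s('flat edge',f(343,405,.158))
s('gripTCP',np.array([.5472,.0154,0]))
s('first place_of',np.array([.5467,.0164,0]))
a=[onz('wrist',p,.132,o) for p in [(170,177),(465,177)]];print(a,np.degrees(np.arctan2(*(a[0]-a[1])[[1,0]]))+90,np.linalg.norm(a[0]-a[1]))
E
```

```text
collar c [0.5434529  0.01458921 0.138     ] u 0.5335918600773697 v 0.10408473064888632
collar L [ 0.54063389 -0.00202242  0.138     ] u 0.5335532223604269 v 0.08723564221587349
collar R [0.54622413 0.03091925 0.138     ] u 0.5336298428169739 v 0.12064819736375548
collar T [0.52773774 0.01728671 0.138     ] u 0.5176470025327625 v 0.10415148625142713
scr [ 0.5229595  -0.01010714  0.135     ] u 0.5174555853288588 v 0.07634468950615457
scr [0.53263683 0.04517904 0.135     ] u 0.5178753467856012 v 0.1324698750139455
scr [0.57242702 0.03812856 0.135     ] u 0.5582834994858362 v 0.1320833616231135
scr [ 0.56275067 -0.017136    0.135     ] u 0.5578611353841676 v 0.0759796582722904
scr mean [0.54769351 0.01401612 0.135     ] u 0.537868891746116 v 0.10421939610387598
pl [ 0.51385462 -0.01507611  0.135     ] u 0.5092956834564248 v 0.06994112684651026
pl [0.52570998 0.05303064 0.135     ] u 0.5097476054519372 v 0.13907052902692013
pl [0.58033843 0.04346122 0.135     ] u 0.5652062648284529 v 0.1386486424083996
pl [ 0.56833064 -0.0246358   0.135     ] u 0.5646024028172489 v 0.06950367314142425
plate [0.54705841 0.01419499 0.135     ] u 0.5372129891385158 v 0.10429099285581354
tip [0.54450338 0.01494719 0.158     ] u 0.5345688451598207 v 0.10461117969532786
flat edge [0.54733255 0.01446272 0.158     ] u 0.5374391738631644 v 0.10460030395294052
gripTCP [0.5472 0.0154 0.    ] u 0.5371537480309186 v 0.10550284819063618
first place_of [0.5467 0.0164 0.    ] u 0.5364955576242894 v 0.10640660998924306
[array([ 0.48332788, -0.09788271,  0.132     ]), array([0.52419493, 0.14241614, 0.132     ])] -9.651809796436424 0.2437491656550005
```

```bash
python3 - <<'E'
from h import *
print(onz('top',[163.5,189.1],0),onz('side',[215.2,412.2],0))
plan([.438,.323,.20],183,9,1)
E
```

```text
[0.65822093 0.34367986 0.        ] [0.65978487 0.34379271 0.        ]
[[0.087,0.158,0.032,0,0,-0.012,1.0],[0.083,0.16,0.032,0,0,-0.012,1.0],[0.078,0.162,0.033,0,0,-0.012,1.0],[0.074,0.164,0.032,0,0,-0.012,1.0],[0.07,0.166,0.033,0,0,-0.011,1.0],[0.067,0.168,0.032,0,0,-0.012,1.0],[0.062,0.169,0.033,0,0,-0.011,1.0],[0.058,0.17,0.032,0,0,-0.012,1.0],[0.054,0.172,0.033,-0.001,-0.001,-0.011,1.0]]
end [0.43805179 0.32296021 0.19999473] per row mm 36.70732223371086 deg 1.3552596827284404
```

>>> drive_tool([
  [0.087, 0.158, 0.02, 0, 0, -0.012, 1.0],
  [0.083, 0.16, 0.032, 0, 0, -0.012, 1.0],
  [0.078, 0.162, 0.033, 0, 0, -0.012, 1.0],
  [0.074, 0.164, 0.032, 0, 0, -0.012, 1.0],
  [0.07, 0.166, 0.033, 0, 0, -0.011, 1.0],
  [0.067, 0.168, 0.032, 0, 0, -0.012, 1.0],
  [0.062, 0.169, 0.033, 0, 0, -0.011, 1.0],
  [0.058, 0.17, 0.032, 0, 0, -0.012, 1.0],
  [0.054, 0.172, 0.033, 0, 0, -0.011, 1.0],
  [0, 0, 0, 0, 0, 0, 1],
])

```text
clock: 12.7
position: [0.4369, 0.3248, 0.2017]
orientation: [-0.028, 1.0, -0.001, -0.001]
wrist_force: [0.7, -0.2, -0.7]
finger_gap: 0.0855
```

>>> drive_tool([
  [0, 0, 0, 0, 0, 0, 1],
])

```text
clock: 12.82
position: [0.438, 0.3229, 0.2024]
orientation: [-0.026, 1.0, -0.001, -0.001]
wrist_force: [-0.5, 0.3, -0.0]
finger_gap: 0.0857
```

```bash
python3 - <<'E'
from h import *
o=manip.get_obs();im=manip.grab_frame('wrist');cv2.imwrite('pics/w8.png',im)
print(o['clock'],o['position'],yaw(o),o['qpos'])
for l,z in [('new_grip',.02),('new_nose',.02),('new_knob',0)]:
    r=manip.place_of('wrist',l);print(l,[(np.round(x['centre'],1).tolist(),round(x['conf'],2)) for x in r[:3]])
    if r: print(onz('wrist',r[0]['centre'],z,o))
cv2.imwrite('pics/w8z.png',cv2.resize(im[160:280,250:390],None,fx=5,fy=5,interpolation=2))
E
```

```text
12.825 [0.43795283 0.32294432 0.20239413] -176.97897980502 [ 6.35637473e-01  2.10538575e-01 -1.80918486e-01  1.18177149e+00
 -3.81231548e-04  5.82909679e-01]
new_grip [([319.9, 211.3], 0.75)]
[0.4372365  0.32422119 0.02      ]
new_nose []
new_knob [([324.4, 387.0], 0.75), ([318.7, 211.7], 0.68)]
[0.66242675 0.34197192 0.        ]
```

View pics/w8z.png

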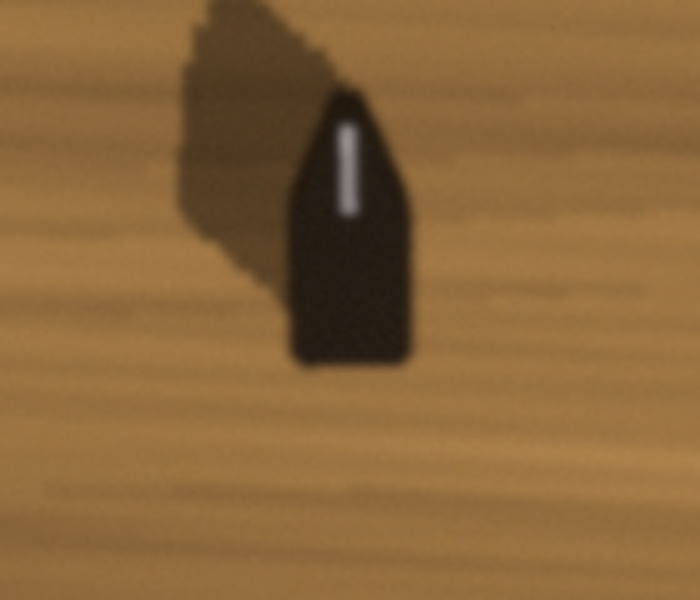

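View pics/w8.png

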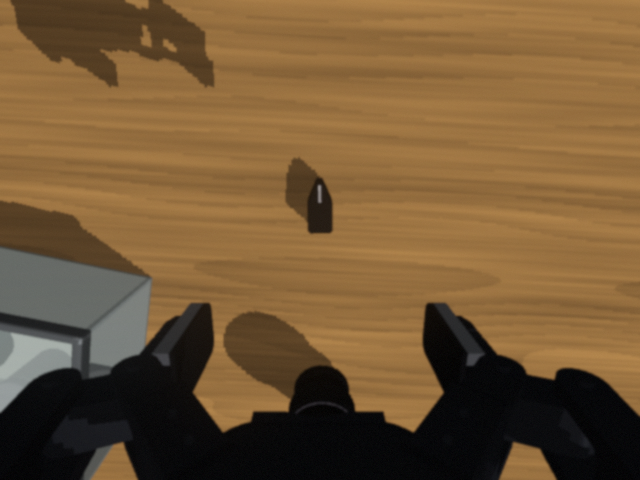

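```bash
python3 - <<'E'
from h import *
o=manip.get_obs()
print('tail',onz('wrist',(319.9,232.2),.04,o),'nose top',onz('wrist',(319.2,177.6),.04,o),'nose bot',onz('wrist',(319.2,177.6),.0,o))
print(manip.place_of('wrist','new_nose')[:1],R.from_quat(o['orientation']).apply([0,0,1]))
E
```

```text
tail [0.45416196 0.3249383  0.04      ] nose top [0.40192611 0.32153842 0.04      ] nose bot [0.40633352 0.32183342 0.        ]
[] [-0.00133373 -0.00109116 -0.99999852]
```

The knob is square in the wrist view: its bar runs (308–333, 203–232), nose tip at (319,178), white line toward the camera. Descending to grasp it.

>>> drive_tool([
  [0.001, 0.002, 0.16, 0, 0, 0, 1.0],
  [0.001, 0.002, 0.17, 0, 0, 0, 1.0],
  [0, 0.002, 0.17, 0, 0, 0, 0.7],
  [0, 0, 0.17, 0, 0, 0, 0.4],
  [0, 0, 0.16, 0, 0, 0, 0.2],
  [0, 0, 0.12, 0, 0, 0, 0],
  [0, 0, 0, 0, 0, 0, 0],
  [0, 0, 0, 0, 0, 0, 0],
], grip_force=40)

```text
clock: 14.08
position: [0.4377, 0.3248, 0.0134]
orientation: [-0.026, 1.0, -0.0, -0.0]
wrist_force: [0.4, 0.1, 1.2]
finger_gap: 0.0431
```

```bash
python3 - <<'E'
from h import *
o=manip.get_obs();im=manip.grab_frame('wrist');cv2.imwrite('pics/w9.png',im)
print(o['clock'],o['position'],yaw(o),o['finger_gap'],o['wrist_force'])
E
```

```text
14.075 [0.43771661 0.32475668 0.01339139] -176.97371360058915 0.043061685765152256 [0.43911075 0.06165036 1.24375373]
```

View pics/w9.png

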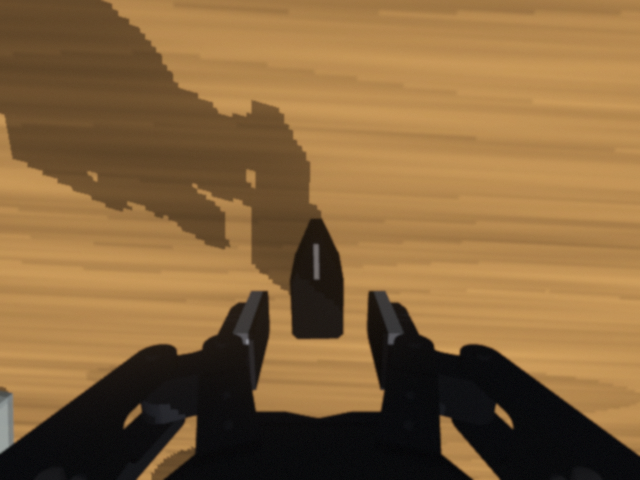

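The knob is centred between the pads (317 against 318). I'll go down another 4 mm and close.

>>> drive_tool([
  [0, -0.002, 0.022, 0, 0, 0, 0],
  [0, 0, 0, 0, 0, 0, 0],
  [0, 0, 0, 0, 0, 0, -1],
  [0, 0, 0, 0, 0, 0, -1],
  [0, 0, 0, 0, 0, 0, -1],
], grip_force=50)

```text
clock: 14.75
position: [0.4371, 0.3243, 0.0085]
orientation: [-0.027, 1.0, -0.0, -0.001]
wrist_force: [-1.6, -0.4, 5.8]
finger_gap: 0.0208
```

```bash
python3 - <<'E'
from h import *
o=manip.get_obs();im=manip.grab_frame('wrist');cv2.imwrite('pics/w10.png',im)
print(o['clock'],o['position'],yaw(o),o['finger_gap'],o['wrist_force'])
E
```

```text
14.75 [0.4371258  0.32432265 0.00852972] -176.94272253758788 0.020779527649369654 [-1.61359278 -0.41125812  5.78350964]
```

View pics/w10.png

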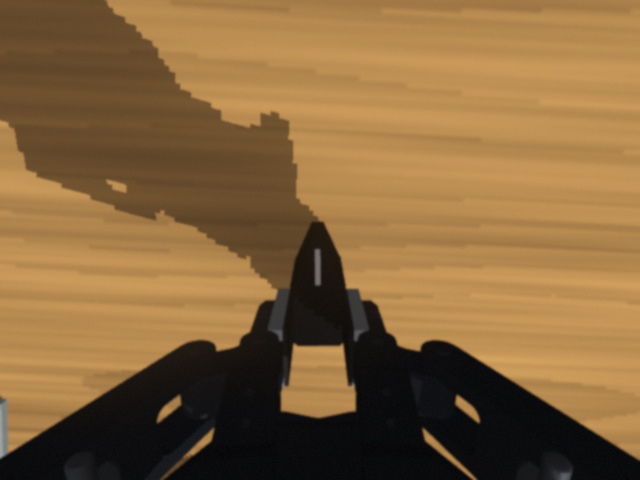

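```bash
python3 - <<'E'
from h import *
o=manip.get_obs()
Q=R.from_quat(o['orientation'])
for n,p,z in [('tail',(318,345),.04),('nose',(318,223),.04),('line far',(318,249),.04),('line near',(318,285),.04)]:
    w=onz('wrist',p,z,o);print(n,w,'tool',Q.inv().apply(w-o['position']))
ex=np.array([np.cos(np.radians(-9.5)),np.sin(np.radians(-9.5))]);ey=np.array([-ex[1],ex[0]])
t=.536*ex+.105*ey;print(t)
# lift then travel
p=np.array([.4375,.3243,.2335])
y=np.radians(183.05);G=R.from_matrix(np.array([[np.cos(y),np.sin(y),0],[np.sin(y),-np.cos(y),0],[0,0,-1]]))
plan([*t,.2335],170.4,9,-1,(p,G))
E
```

```text
tail [0.45344437 0.32501284 0.04      ] tool [-0.01633641 -0.00018716 -0.03155617]
nose [0.39744087 0.32205072 0.04      ] tool [ 0.0397453  -0.00015635 -0.03147447]
line far [0.40842057 0.32263146 0.04      ] tool [ 0.02875027 -0.00016239 -0.03149049]
line near [0.42443357 0.32347841 0.04      ] tool [ 0.0127149  -0.0001712  -0.03151385]
[0.54597908 0.01509447]
[[-0.051,-0.175,0.0,0.0,0.0,0.012,-1.0],[-0.055,-0.173,0.0,0.0,0.0,0.012,-1.0],[-0.06,-0.172,0.0,0.0,0.0,0.012,-1.0],[-0.064,-0.17,0.0,0.0,0.0,0.012,-1.0],[-0.068,-0.169,0.0,0.0,0.0,0.011,-1.0],[-0.072,-0.167,0.0,0.0,0.0,0.012,-1.0],[-0.077,-0.165,0.0,0.0,0.0,0.011,-1.0],[-0.08,-0.164,0.0,0.0,0.0,0.012,-1.0],[-0.085,-0.161,0.0,0.0,0.0,0.011,-1.0]]
end [0.54607423 0.01515953 0.2335    ] per row mm 36.44161775571789 deg 1.3700000000000023
```

>>> drive_tool([
  [0, 0, -0.05, 0, 0, 0, -1],
  [0, 0, -0.15, 0, 0, 0, -1],
  [0, 0, -0.25, 0, 0, 0, -1],
  [0, 0, -0.25, 0, 0, 0, -1],
  [0, 0, -0.25, 0, 0, 0, -1],
  [0, 0, -0.18, 0, 0, 0, -1],
])

```text
clock: 15.55
position: [0.4378, 0.3247, 0.237]
orientation: [-0.027, 1.0, 0.0, 0.0]
wrist_force: [0.5, -1.0, -1.5]
finger_gap: 0.0206
```

>>> drive_tool([
  [-0.051, -0.175, 0.0, 0.0, 0.0, 0.012, -1.0],
  [-0.055, -0.173, 0.0, 0.0, 0.0, 0.012, -1.0],
  [-0.06, -0.172, 0.0, 0.0, 0.0, 0.012, -1.0],
  [-0.064, -0.17, 0.0, 0.0, 0.0, 0.012, -1.0],
  [-0.068, -0.169, 0.0, 0.0, 0.0, 0.011, -1.0],
  [-0.072, -0.167, 0.0, 0.0, 0.0, 0.012, -1.0],
  [-0.077, -0.165, 0.0, 0.0, 0.0, 0.011, -1.0],
  [-0.08, -0.164, 0.0, 0.0, 0.0, 0.012, -1.0],
  [-0.085, -0.161, 0.0, 0.0, 0.0, 0.011, -1.0],
  [0, 0, 0, 0, 0, 0, -1],
])

```text
clock: 16.8
position: [0.5464, 0.0132, 0.2343]
orientation: [0.085, 0.996, -0.001, -0.001]
wrist_force: [-0.1, -0.1, -0.4]
finger_gap: 0.0207
```

>>> drive_tool([
  [0, 0, 0, 0, 0, 0, -1],
  [0, 0, 0, 0, 0, 0, -1],
])

```text
clock: 17.05
position: [0.5456, 0.0161, 0.2343]
orientation: [0.083, 0.997, -0.001, -0.001]
wrist_force: [0.2, 0.3, -0.7]
finger_gap: 0.0205
```

```bash
python3 - <<'E'
from h import *
o=manip.get_obs();im=manip.grab_frame('wrist');cv2.imwrite('pics/w11.png',im)
print(o['clock'],o['position'],yaw(o),o['finger_gap'],o['wrist_force'])
s=manip.grab_frame('side');cv2.imwrite('pics/s11.png',cv2.resize(s[150:300,230:430],None,fx=4,fy=4,interpolation=2))
cv2.imwrite('pics/w11z.png',cv2.resize(im[170:350,240:400],None,fx=5,fy=3.3,interpolation=2))
E
```

```text
17.05 [0.54562662 0.01613819 0.23430917] 170.52387346640947 0.020534899041889744 [ 0.22414654  0.26838054 -0.67090677]
```

View pics/w11.png

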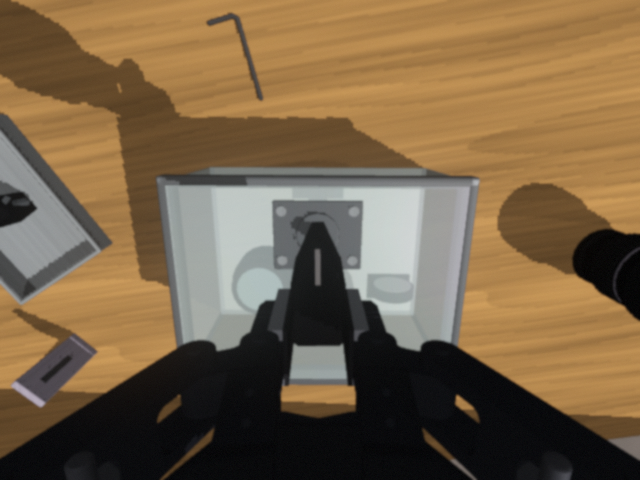

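View pics/s11.png

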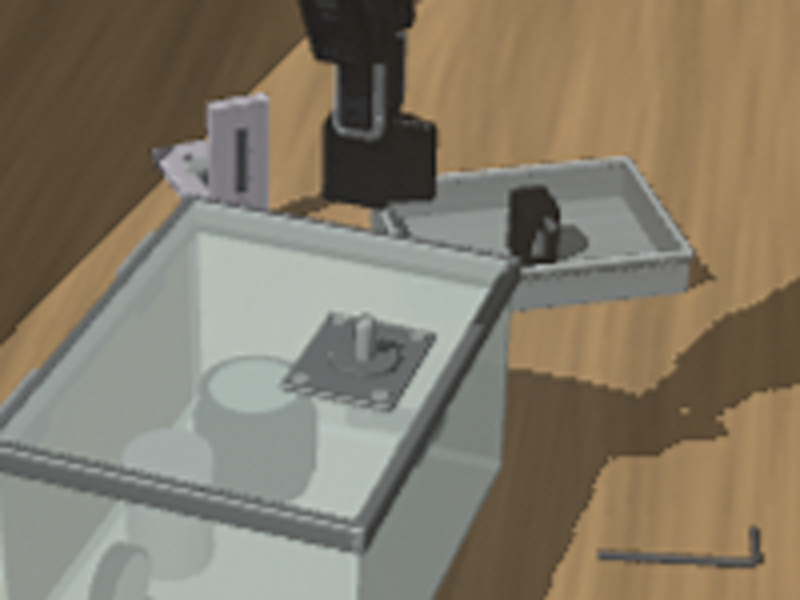

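```bash
python3 - <<'E'
from h import *
o=manip.get_obs();T=o['position']
ex=np.array([np.cos(np.radians(-9.5)),np.sin(np.radians(-9.5)),0]);ey=np.array([-ex[1],ex[0],0])
print('TCP uv',T@ex,T@ey)
def proj(c,P):
    m=manip.camera_model(c);M=np.linalg.inv(m['cam_to_world']);q=M[:3,:3]@P+M[:3,3]
    return np.array([m['cx']+m['fx']*q[0]/-q[2],m['cy']-m['fy']*q[1]/-q[2]])
for n,a,b,z in [('tailbot',.016,.012,-.0085),('tailbotfar',.016,-.012,-.0085),('nosebot',-.034,0,-.0085),('axisbot',0,0,-.0085)]:
    q=proj('side',T+a*ex+b*ey+[0,0,z]);print(n,q,'zoom',(q-[230,150]+.4)*4)
for u in (.534,.536,.538):
    q=proj('side',u*ex+.105*ey+[0,0,.158]);print(u,(q-[230,150]+.4)*4)
E
```

```text
TCP uv 0.5355944732941146 0.10598567994043026
tailbot [311.27327419 198.62829282] zoom [326.69309678 196.11317128]
tailbotfar [315.67532011 192.63526354] zoom [344.30128045 172.14105416]
nosebot [339.54080598 200.42592315] zoom [439.7632239  203.30369261]
axisbot [321.75998681 197.13523163] zoom [368.63994723 190.14092651]
0.534 [369.80290014 315.37420843]
0.536 [365.79520397 314.57390337]
0.538 [361.79126322 313.77434824]
```

In the side view the spindle tip is at zoom (366,318). The knob's tail and nose are within about 1 mm of where I predicted, so u is fine. Now a slight v correction, then down to just above the tip.

>>> drive_tool([
  [0, -0.004, 0.1, 0, 0, 0, -1],
  [0, 0, 0.1, 0, 0, 0, -1],
  [0, 0, 0.1, 0, 0, 0, -1],
  [0, 0, 0.02, 0, 0, 0, -1],
  [0, 0, 0, 0, 0, 0, -1],
], grip_force=60)

```text
clock: 17.77
position: [0.5457, 0.0148, 0.1705]
orientation: [0.083, 0.997, -0.001, -0.001]
wrist_force: [0.9, 0.4, -1.8]
finger_gap: 0.0201
```

```bash
python3 - <<'E'
from h import *
o=manip.get_obs()
print(o['clock'],o['position'],yaw(o),o['finger_gap'],o['wrist_force'])
ex=np.array([np.cos(np.radians(-9.5)),np.sin(np.radians(-9.5)),0]);ey=np.array([-ex[1],ex[0],0])
print(o['position']@ex,o['position']@ey)
s=manip.grab_frame('side');cv2.imwrite('pics/s12.png',cv2.resize(s[190:265,270:370],None,fx=8,fy=8,interpolation=2))
s=manip.grab_frame('wrist');cv2.imwrite('pics/w12.png',s)
E
```

```text
17.775 [0.54568929 0.014779   0.170471  ] 170.48928533625326 0.020053321741447087 [ 0.86542802  0.44214889 -1.8446898 ]
0.5357662493114831 0.10464102380506916
```

View pics/s12.png

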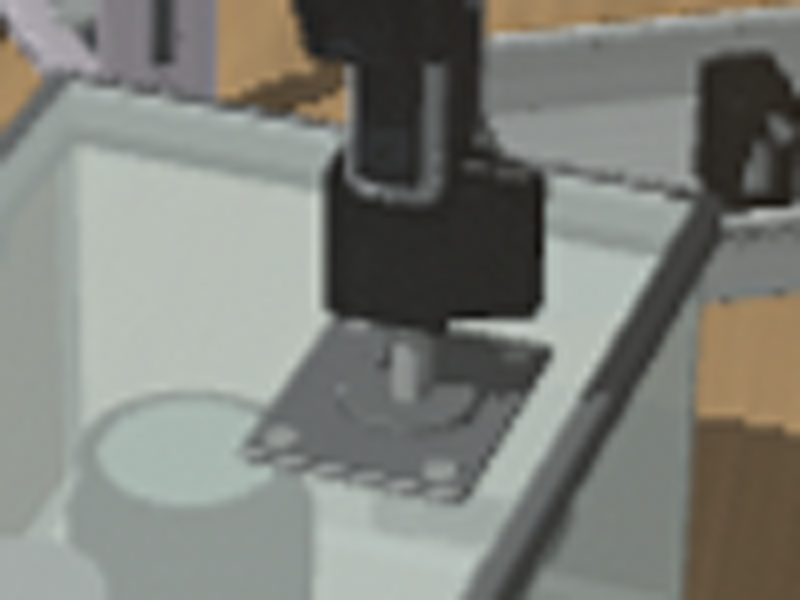

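View pics/w12.png

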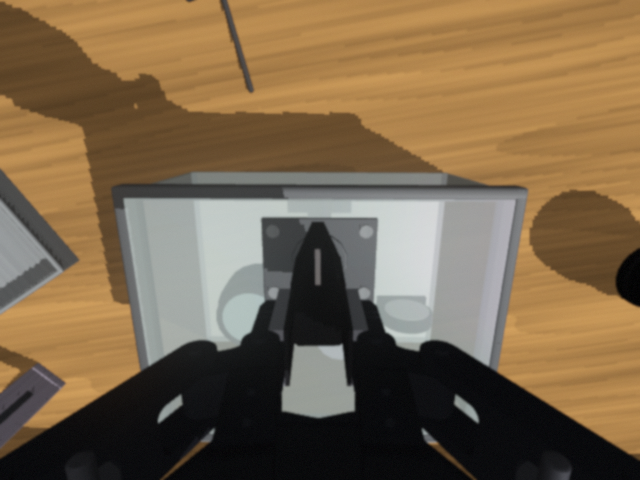

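In the wrist view the plate's mid-line (320) is about 2 px right of the knob (318). When the old knob was gripped in place both were at 318. I'm shifting +1 mm in tool y, then easing down.

>>> drive_tool([
  [0, 0.005, 0, 0, 0, 0, -1],
  [0, 0, 0.02, 0, 0, 0, -1],
  [0, 0, 0.02, 0, 0, 0, -1],
  [0, 0, 0, 0, 0, 0, -1],
])

```text
clock: 18.38
position: [0.5449, 0.0154, 0.1616]
orientation: [0.083, 0.997, -0.001, -0.002]
wrist_force: [-1.5, -0.0, -1.1]
finger_gap: 0.0202
```

```bash
python3 - <<'E'
from h import *
o=manip.get_obs()
print(o['clock'],o['position'],yaw(o),o['finger_gap'],o['wrist_force'],o['wrist_torque'])
s=manip.grab_frame('wrist');cv2.imwrite('pics/w13.png',s[180:340,220:420])
E
```

```text
18.375 [0.54485923 0.0154476  0.16159678] 170.45560949494885 0.020235492618612815 [-1.54805326 -0.04499653 -1.12535155] [ 0.0833721   0.41480776 -0.03494982]
```

View pics/w13.png

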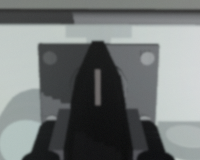

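At 5 mm past the tip height there's no upward force, so it's on the spindle. A light −x load shows, so I'll ease 0.6 mm that way and go on down.

>>> drive_tool([
  [0.003, 0, 0.02, 0, 0, 0, -1],
  [0, 0, 0.02, 0, 0, 0, -1],
  [0, 0, 0.02, 0, 0, 0, -1],
  [0, 0, 0.01, 0, 0, 0, -1],
  [0, 0, 0, 0, 0, 0, -1],
])

```text
clock: 19.05
position: [0.5447, 0.0155, 0.1477]
orientation: [0.083, 0.997, -0.001, -0.001]
wrist_force: [-2.2, 1.1, -1.7]
finger_gap: 0.0199
```

```bash
python3 - <<'E'
from h import *
o=manip.get_obs()
print(o['clock'],o['position'],yaw(o),o['finger_gap'],o['wrist_force'],o['wrist_torque'])
E
```

```text
19.05 [0.54472011 0.01552141 0.14769517] 170.45668107470792 0.019875342742158974 [-2.23216766  1.06091306 -1.66495858] [0.07295731 0.76205143 0.01365005]
```

>>> drive_tool([
  [0, 0, 0.008, 0, 0, 0, -1],
  [0, 0, 0.005, 0, 0, 0, -1],
  [0, 0, 0, 0, 0, 0, -1],
], grip_force=80)

```text
clock: 19.42
position: [0.545, 0.0156, 0.147]
orientation: [0.083, 0.997, -0.001, -0.001]
wrist_force: [-7.5, 0.4, 11.7]
finger_gap: 0.0187
```

>>> drive_tool([
  [0.003, 0, 0.003, 0, 0, 0, -1],
  [0, 0, 0, 0, 0, 0, -1],
  [0, 0, 0, 0, 0, 0, -1],
])

```text
clock: 19.8
position: [0.5448, 0.0156, 0.1469]
orientation: [0.083, 0.997, -0.001, -0.0]
wrist_force: [-7.6, 0.2, 13.2]
finger_gap: 0.0189
```

```bash
python3 - <<'E'
from h import *
o=manip.get_obs()
print(o['clock'],o['position'],yaw(o),o['finger_gap'],o['wrist_force'],o['wrist_torque'])
s=manip.grab_frame('side');cv2.imwrite('pics/s14.png',cv2.resize(s[190:265,270:370],None,fx=8,fy=8,interpolation=2))
w=manip.grab_frame('wrist');cv2.imwrite('pics/w14.png',w)
t=manip.grab_frame('top');cv2.imwrite('pics/t14.png',t)
o=manip.get_obs();print(o['clock'],o['wrist_force'])
E
```

```text
19.8 [0.54475177 0.01561242 0.14690351] 170.4550073126599 0.01887235640287209 [-7.64598727  0.23491581 13.22240641] [0.04878459 1.84834611 0.02722082]
19.95 [-7.44828217e+00  1.29000065e-02  1.38116152e+01]
```

View pics/s14.png

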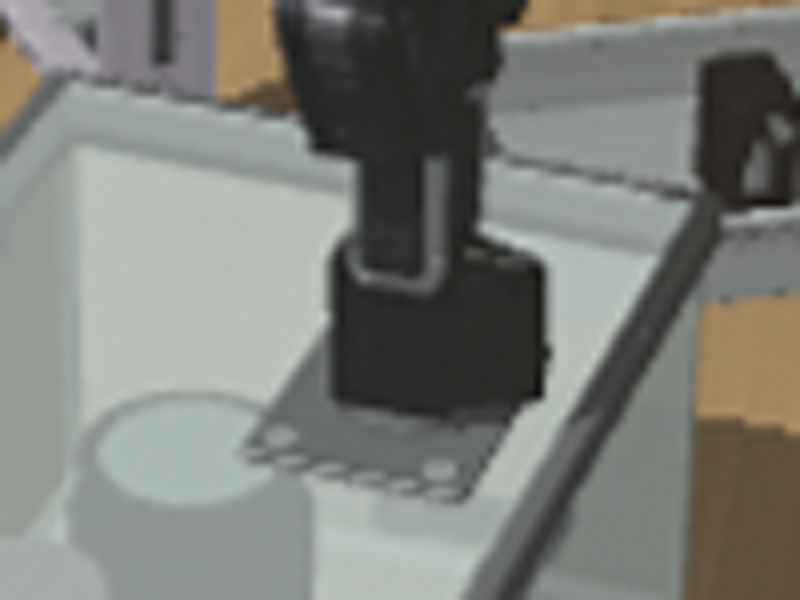

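View pics/w14.png

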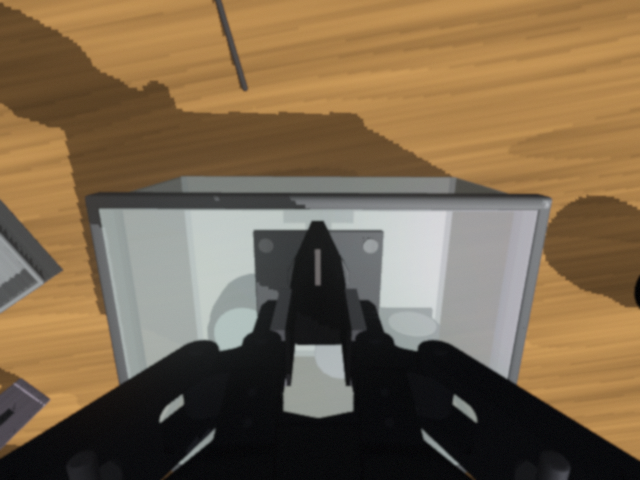

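View pics/t14.png

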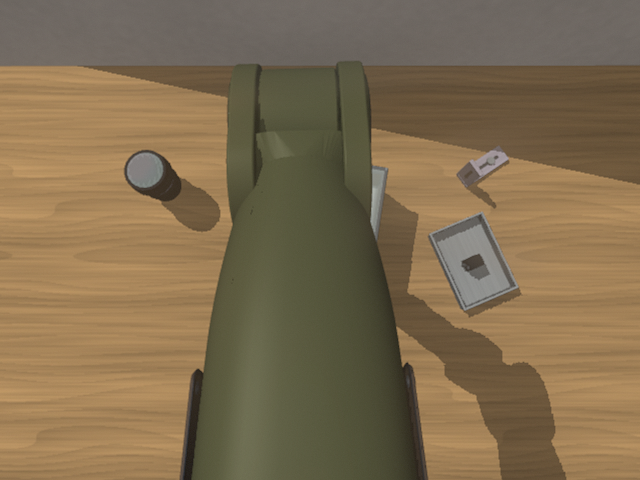

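```bash
python3 - <<'E'
from h import *
print(manip.finish_job())
o=manip.get_obs();print(o['clock'],o['position'],o['wrist_force'],o['finger_gap'])
E
```

```text
the job is handed in; nothing more can be done
None
the job is handed in; nothing more can be done
```

The new knob is on the spindle, nose to the box's front, and I handed the job in at about 20 s of the 64 s allowed while still gripping it and pressing it down. No verdict is reported, so the checks below are my own.

- **Old knob:** I pulled it straight up off the spindle and let it go in the tray. The last top picture still shows it near the middle of the tray.
- **New knob seating:** The tool came to rest at 146.9 mm, against 146.5 mm expected when fully home. There was no upward force on the way down until about 147 mm, where it rose sharply. The side picture shows the underside on the collar, with no visible tilt.
- **Alignment:** The tool is turned to within about 0.1° of the measured lid direction, and the nose points to the box's front.
- **Pressing:** About 13–14 N downward at the wrist, with the grip set to 80 N.
- **Bystanders and latch:** The lens and bracket look unmoved in the last top picture. The arm hid the hex key there, though I never went near it. I could not read the latch angle, but the wrist moment about the vertical was only 0.03 N m, far below the 0.4 N m it takes to turn it.

**Disagreements:**
- A sideways force of about 7.5 N toward −x remained at the end. A 0.6 mm correction did not remove it.
- Camera estimates of the spindle position differed by 2–3 mm. I settled on a position by comparing the knob and spindle in the same picture, and by where the old knob had been gripped.

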